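# Lock the tool box for the night

### The arm

A 6-joint arm with a two-finger parallel gripper is mounted at the origin on a cart in front of the work surface, level with it; the furniture and walls round the work are solid. World frame = base frame: x ahead of the robot, y to its left, z up, the work surface at z = 0. Lengths are in mm, angles in rad, forces in N, time in s.
With the tool pointing down it reaches from about 350 to 775 mm from the base axis. Payload 7.3 kg.
Tool frame: the origin (TCP) lies between the finger pads; the fingertips stand 14 mm ahead of it and the grasp point (between the pads) lies 5 mm behind it; z points along the fingers, y is the line along which they close (so a half turn about z gives the same grasp; the last joint's range is limited). The gripper opens to 92 mm and grips with 3 to 60 N. Pads are 19 mm wide; open, the fingers measure 130 mm over their backs; the gripper's body (75 mm by 190 mm) begins 47 mm behind the grasp point.
Start: joints at [1.127, 0.342, 1.524, -0, 1.275, -0.146], TCP at [154.029, 501.915, 240.741] pointing down, gripper open.
Joint ranges: [-2.53, 2.53], [-0.77, 2.02], [0.04, 2.7], [-1, 4.14], [0.28, 2.66], [-3.11, 3.11]. Speed limits (rad/s): [2.57, 2.57, 3.14, 3.14, 3.14, 3.14].

### API

Orientations are given as [roll, pitch, yaw] about the fixed x, y, z axes, in that order (R = Rz(yaw) Ry(pitch) Rx(roll)).
In Python, from plant import get_obs, cams, close_job gives the robot as it stands. The module is installed in compiled form; this text tells all that it offers.
- The arm moves only by the shell command python3 -m creep 'ROWS'. ROWS is JSON, a list of rows, each an object of numbers: "hand": the opening, from 0 (shut) to 1 (fully open); "tx", "ty", "tz": the shift along the tool's x, y, z in m; "spin": the turn about the tool's z in degrees. In form: [{"hand": .., "tx": .., "ty": .., "tz": .., "spin": ..}, ...]. A call has 1 to 5 rows; each row shifts and turns the commanded pose from where the row before left it, along the tool's axes as they then stand; what a row does not reach is not made up. A row lasts 1/8 s, in which the tool goes at most 62.5 mm and 10.7 degrees, less where a joint would pass 70% of its speed; a pose out of reach is approached as far as the arm can. A call is refused whole if a number of a shift passes 0.0625 or a number of a turn 10.7, either way. A call with a gripper value outside its range is refused whole. The fingers move at their own pace and stop on an object; the grip force is fixed at half the most. Time passes only in rows, so rows that do not move let the fingers close. It gives the time, the measured TCP pose, the force, the opening and the grip force at its end, in the units of the state.
- get_obs(): the state, without advancing time (a new reading comes with each control period).
- cams.capture(name): name is "scene" or "top"; returns a dict with "color" (420x560x3 uint8, red, green, blue), "K" (3x3 intrinsics, pixels), "R" (3x3) and "t" (3): a world point X has camera coordinates R X + t. Camera axes: x right, y down, z forward; pixel columns grow to the right and rows downward; lengths in mm; the calibration is good to about 2 mm. A picture is of the moment at which its call begins. There is no depth.
- close_job(): hands the job in; it is judged then, once.
The state is a dict: "time": time; "joint_positions": joint angles; "dq": joint speeds; "tau": joint torques, N m; "tool_pos": TCP position; "tcp_rot": TCP orientation; "contact_force": force on the tool from outside, world axes, zero at the start; "moment": the same for the moment, N m; "grip_width": finger opening in mm; "finger_force": force on a finger pad.
Only numpy, scipy, OpenCV 4.12 (cv2) and the standard library are available. Lean on these libraries where they do the work, as an engineer would, in place of code of your own. Each camera call takes 0.05 s, during which the arm holds its last target. There are 200 camera calls.

### The job

Lock up the steel tool box: lower its lid until it is fully shut, swing the shackle of the padlock in the front pocket round over the slot in the lid's lug, feel gently for the hole in the lock with the shackle's free leg and press it down until the pawl clicks and holds it when you let go. Never force the shackle or the lid (25 N would bend them), and leave the things lying round the box where they are.

Things in the scene. Friction and masses are not known exactly. Their poses are not given: they have to be found in the camera images.
- chest: dark grey steel tool box, fixed, 150 mm front to back (x), 210 mm wide (y), 102 mm high with the lid shut. Origin: centre of its underside; +x to its back (hinge side), +y to its left seen from the robot, z up. A welded steel pocket on its front holds a padlock. Lengths below are mm in this frame unless said otherwise.
- lock_pivot (a point): axis of the shackle's long leg, at the top face of the padlock: chest (-103, -21, 92). The padlock's body is laminated steel, 30 (x) x 58 (y) x 46 high. If it stood square, its second hole, the bore for the free leg, would be at (-103, +21, 92); the bore is 10.6 wide, 20 deep, with a hidden spring pawl inside.
- lock_pocket (a point): middle of the pocket's mouth, chest (-103, 0, 60). The pocket is roomy: the padlock stands askew, turned stiffly about the long leg by an unknown angle of up to 0.19 rad either way, in no reading. It stands on a foam-rubber pad: pressed with more than 2 N it sinks about 1 mm per 2 N, at most 4 mm, then it is hard.
- lid: lid, 156 x 216 mm, hinged at the back; origin on the hinge line at chest (77, 0, 86), axes parallel to the chest's when shut; open by an angle it is turned by that about +y, front edge up. Starts 0.4 to 0.8 rad open. The hinge is stiff: it stays where left; 2 to 5 N at the front edge pushes it down. Skin 16 mm above the origin along its own z; a rubber seal softens the stop.
- lid_edge (a point): point on the lid's top at its front edge, 60 mm to the right of the middle: lid frame (-155, -60, 16) mm, 155 mm from the hinge line. Push down behind this edge to shut the lid; clear of the padlock and shackle on either side of the middle.
- lug_slot (a point): middle of the slot in the flat steel lug on the lid's front, level with the lug's top: with the lid shut at chest (-103, +21, 98). Lug 4 thick, chest x -127 to -77, y 4 to 38; slot 27 (x) by 13 (y); with the lid shut its underside is 2 above the padlock.
- shackle: padlock's shackle, 9 mm round steel bar, arch with legs 42 mm apart, captive by its long leg. Origin on the long leg's axis, level with the bow's centreline; +y points to the free leg, z up. Turns freely about the long leg; starts swung to the front, its +y 0.9 to 1.8 rad anticlockwise (from above) from the chest's +y. Over the slot: parallel to it.
- bow (a point): middle of the bow's bar, shackle (0, 21, 0) mm: grip across the bar here. A spring holds it up at chest z 164.5; pushing down takes 4 N, growing to 6 N. The pawl is felt 19 to 22 mm down (about 3 N more) and snaps over at 28 mm plus what the padlock has sunk; 2 mm on is the bore's bottom, felt as a rising force. Latched and let go it stays at z 136.5, else it springs up.
- leg_tip (a point): end of the free leg, shackle (0, 42, -62.5) mm; 8 mm across, bevelled out to 9 mm. With the shackle up it clears the lug's top by 4 mm. Through the slot but beside the bore it stands on the padlock 10 mm down; within about 0.03 rad of the bore it goes in. At most 8 mm down it is still clear of the padlock, inside the slot.
- tape_roll: loose roll of black insulating tape lying flat, 66 mm across and 19 mm high, beside the box; origin under its centre
- pipe_clamp: loose grey tube with a pinch clamp, 86 x 41 x 31 mm, beside the box; origin under its centre
- loose_bolt: loose hexagon bolt standing on its head, 36 mm high and 19 mm wide, in front of the box; origin under its centre
- hex_key: loose bent hex key, 114 x 36 x 8 mm, lying in front of the box; origin under its centre

How it is judged:
By the outcome, as a careful person would: the job done as asked, in the order asked, and still so for the second after the job is handed in, with the robot touching nothing.
It also fails if it takes over 72 s, if anything falls off the work surface, if the arm or the gripper's body presses on something with over 40 N, if the wrist force passes 120 N, or if a joint passes its speed limit or range.

## Working session

There is one attempt and no reset: what is moved stays moved. The work goes in short steps, Python scripts to look and compute and a shell command to move; the robot and the scene stay as the last step left them, time stands still between calls to the robot, and variables do not carry over. Pictures are saved under pics/ and viewed, at most 10 in all, crops included, and the job is handed in when it is done.

```bash
mkdir -p pics; python3 - <<'E'
from plant import get_obs,cams
import cv2,numpy as np
o=get_obs();print({k:np.round(v,3) for k,v in o.items()})
for n in("scene","top"):
    c=cams.capture(n);cv2.imwrite(f"pics/{n}0.png",cv2.resize(c["color"][:,:,::-1],(800,600),interpolation=cv2.INTER_CUBIC))
    print(n,c["K"],c["R"],c["t"],-c["R"].T@c["t"])
E
```

```text
{'time': np.float64(0.0), 'joint_positions': array([ 1.127,  0.343,  1.525, -0.   ,  1.275, -0.146]), 'dq': array([-0.002,  0.   ,  0.001,  0.002,  0.   , -0.   ]), 'tau': array([-3.0000e-03, -4.3125e+01, -2.4422e+01,  7.1000e-02,  5.6000e-02,
       -0.0000e+00]), 'tool_pos': array([153.851, 501.545, 240.038]), 'tcp_rot': array([-3.14 , -0.   ,  2.844]), 'contact_force': array([ 0.022, -0.029, -0.226]), 'moment': array([0.04 , 0.033, 0.034]), 'finger_force': np.float64(0.0), 'grip_width': np.float64(91.618)}
scene [[391.85386546   0.         273.60481423]
 [  0.         391.85386546 208.83074808]
 [  0.           0.           1.        ]] [[-0.89508068 -0.44569955  0.01350884]
 [-0.31231747  0.60501615 -0.73240239]
 [ 0.31825834 -0.65977827 -0.68073802]] [519.21080293 216.58041904 814.60721547] [273.12186368 637.83751195 706.14418303]
top [[518.61948979   0.         277.77991379]
 [  0.         518.61948979 196.0567557 ]
 [  0.           0.           1.        ]] [[ 0.01618621 -0.99986832 -0.00116405]
 [-0.99580035 -0.01601541 -0.09013974]
 [ 0.09010923  0.00261819 -0.99592845]] [  55.4952426   561.46459545 1230.51504185] [ 447.32762454   61.25830548 1276.17980647]
```

View pics/scene0.png

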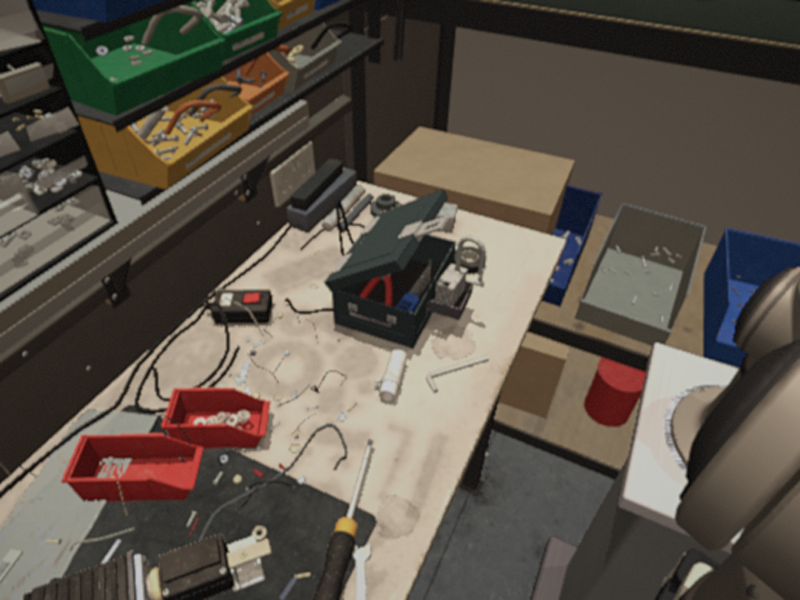

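View pics/top0.png

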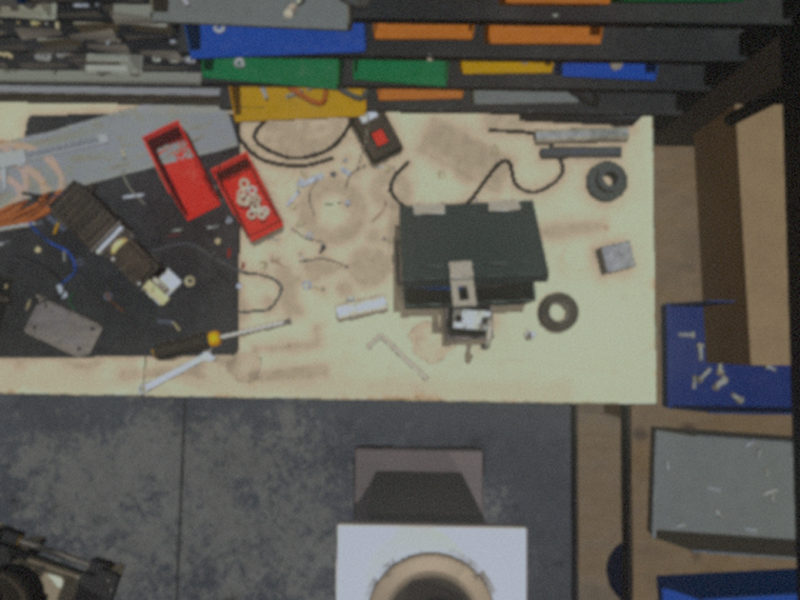

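The scene view shows the box at about (400,270) with its lid open and the padlock at (455,280). In the top view the box is at (470,250), the padlock at (470,320), the tape at (558,312), the clamp at (361,307), the hex key at (400,355) and the bolt at (528,335). I'll enlarge crops of both.

```bash
python3 - <<'E'
from plant import cams
import cv2,numpy as np
for n,(x,y,w,h) in {"scene":(220,125,130,97),"top":(265,130,130,97)}.items():
    c=cams.capture(n)["color"][y:y+h,x:x+w,::-1]
    cv2.imwrite(f"pics/{n}1.png",cv2.resize(c,(780,582),interpolation=cv2.INTER_CUBIC))
E
```

```text
(no output)
```

View pics/scene1.png

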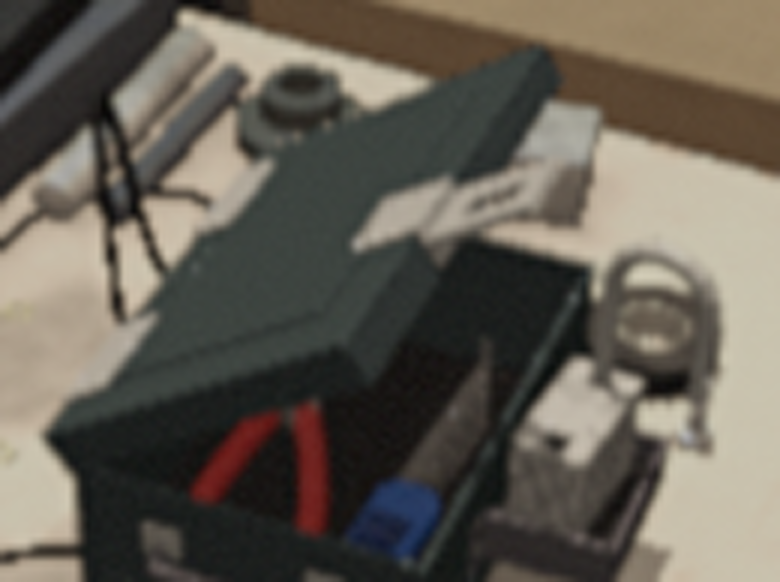

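View pics/top1.png

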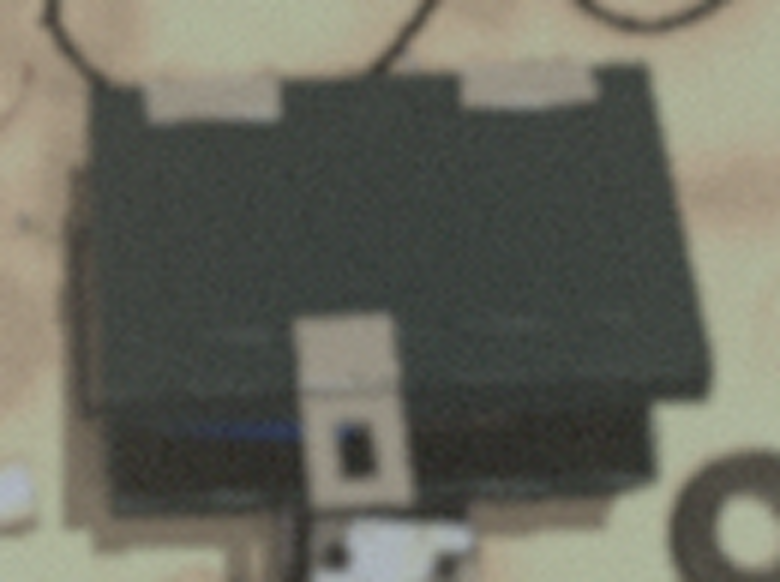

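```bash
python3 - <<'E'
from plant import cams
import cv2
x,y,w,h=310,190,60,60
c=cams.capture("top")["color"][y:y+h,x:x+w,::-1]
a=cv2.resize(c,(600,600),interpolation=cv2.INTER_CUBIC)
cv2.imwrite("pics/top2.png",a)
E
```

```text
(no output)
```

View pics/top2.png

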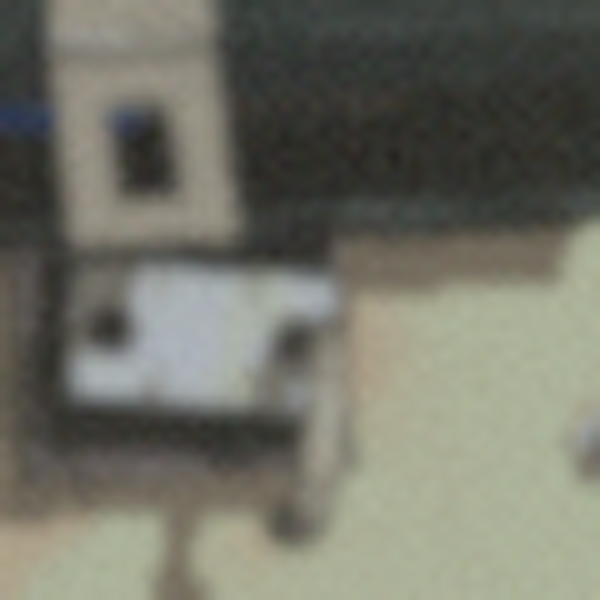

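The close top view shows the bore at (107,322) in the crop, the long leg's foot at (295,340), the bow running along x≈325 from y=340 to 510, the free leg's tip at (292,522), and the slot centre at (145,152). Next I fit the poses.

```bash
cat > fit.py <<'E'
import numpy as np
from plant import cams
from scipy.optimize import least_squares
C={n:cams.capture(n) for n in("scene","top")}
def proj(n,X):
    c=C[n];p=c["K"]@(c["R"]@X+c["t"]);return p[:2]/p[2]
def chest(p,X):
    c,s=np.cos(p[2]),np.sin(p[2]);return np.array([p[0]+c*X[0]-s*X[1],p[1]+s*X[0]+c*X[1],X[2]])
def lid(a,X):  # open: turn by +a about +y lifts front edge (x<0)
    c,s=np.cos(a),np.sin(a);return np.array([77+c*X[0]+s*X[2],X[1],86-s*X[0]+c*X[2]])
def rot(a,X):
    c,s=np.cos(a),np.sin(a);return np.array([-103+c*X[0]-s*X[1],-21+s*X[0]+c*X[1],X[2]])
def px(n,k,u,v):
    ox,oy,s={"scene1":(220,125,6),"top1":(265,130,6),"top2":(310,190,10)}[n+k]
    return np.array([(u+.5)/s-.5+ox,(v+.5)/s-.5+oy])
# params x,y,yaw,lidangle,shackle,padlock
M=[("top","1",112,510,lambda p:(-75,105,86),1),("top","1",655,480,lambda p:(-75,-105,86),1),
("top","2",145,152,lambda p:lid(p[3],(-180,21,12)),1),("scene","1",495,192,lambda p:lid(p[3],(-180,21,12)),1),
("top","1",712,370,lambda p:lid(p[3],(-156,-108,16)),1),("scene","1",540,48,lambda p:lid(p[3],(-156,-108,16)),1),
("scene","1",340,348,lambda p:lid(p[3],(-156,108,16)),1),("top","1",100,392,lambda p:lid(p[3],(-156,108,16)),.5),
("top","1",90,85,lambda p:lid(p[3],(0,108,16)),.5),("top","1",648,68,lambda p:lid(p[3],(0,-108,16)),.5),
("top","2",107,322,lambda p:rot(p[5],(0,42,92)),1),("top","2",295,340,lambda p:rot(p[5],(0,0,92)),1),
("scene","1",558,440,lambda p:rot(p[5],(0,42,92)),.7),
("scene","1",603,380,lambda p:rot(p[4],(0,0,92)),.7),("scene","1",690,438,lambda p:rot(p[4],(0,42,102)),.7),
("top","2",292,522,lambda p:rot(p[4],(0,42,102)),1),("scene","1",655,258,lambda p:rot(p[4],(0,21,166)),1)]
def res(p):return np.concatenate([w*(proj(n,chest(p,np.array(f(p),float)))-px(n,k,u,v)) for n,k,u,v,f,w in M])
r=least_squares(res,[520,20,0.05,.6,1.4,0],loss="soft_l1")
if __name__=="__main__":
    p=r.x;print(np.round(p,3));print(np.round(res(p).reshape(-1,2),1).tolist())
    for nm,X in dict(lidedge=lid(p[3],(-155,-60,16)),lidedge0=lid(0,(-155,-60,16)),pivot=(-103,-21,92),bow=rot(p[4],(0,21,164.5)),bowslot=(-103,0,164.5),bore=rot(p[5],(0,42,92)),hinge=(77,-60,102)).items():print(nm,np.round(chest(p,np.array(X,float)),1))
E
python3 fit.py
```

```text
[ 5.95479e+02 -4.82330e+01  1.89130e+01  1.94490e+01  1.39700e+00
 -1.22000e-01]
[[-0.3, -0.7], [0.5, 0.0], [-0.6, -0.6], [-0.6, 1.6], [0.3, -0.0], [1.0, -1.1], [1.0, -0.7], [-0.0, 0.6], [-0.6, 0.0], [-0.2, -0.8], [0.1, 0.3], [-0.3, -0.1], [-0.5, -0.1], [-0.5, 0.1], [0.5, -4.5], [-1.7, -0.0], [1.7, -1.0]]
lidedge [ 557.4 -110.8  186.7]
lidedge0 [ 521.4 -113.   102. ]
pivot [494.  -75.7  92. ]
bow [473.1 -73.4 164.5]
bowslot [492.7 -54.8 164.5]
bore [496.5 -33.8  92. ]
hinge [ 676.1 -103.2  102. ]
```

```bash
sed -i 's/^.*("scene","1",690,438.*$/("scene","1",603,380,lambda p:rot(p[4],(0,0,92)),.7),/' fit.py
sed -i 's/\[520,20,0.05,.6,1.4,0\]/[595,-48,0.063,.6,1.4,-.1]/' fit.py
cat >> fit.py <<'E'
    np.save("p.npy",p)
E
python3 fit.py
cat > h.py <<'E'
import numpy as np
from plant import get_obs
from scipy.spatial.transform import Rotation as Rn
p=np.load("p.npy")
def W(X): c,s=np.cos(p[2]),np.sin(p[2]);return np.array([p[0]+c*X[0]-s*X[1],p[1]+s*X[0]+c*X[1],X[2]])
def lid(a,X): c,s=np.cos(a),np.sin(a);return np.array([77+c*X[0]+s*X[2],X[1],86-s*X[0]+c*X[2]])
def rot(a,r,z): return np.array([-103-np.sin(a)*r,-21+np.cos(a)*r,z])
def d(T,frm=None):
    o=get_obs();R=Rn.from_euler("xyz",o["tcp_rot"]).as_matrix()
    return np.round(R.T@(T-(o["tool_pos"] if frm is None else frm)),1)
E
python3 - <<'E'
from h import *
f=None
for a in [p[3]+.12,p[3],.5,.4,.3,.2,.1,0]:
    T=W(lid(a,(-130,-85,16)))+[0,0,14];print(a,T.round(1),d(T,f));f=T
E
```

```text
[ 5.95488e+02 -4.82210e+01  6.30000e-02  6.00000e-01  1.46400e+00
 -1.22000e-01]
[[-0.3, -0.7], [0.5, 0.0], [-0.6, -0.6], [-0.6, 1.6], [0.3, -0.0], [1.0, -1.1], [1.0, -0.7], [-0.0, 0.6], [-0.6, 0.0], [-0.2, -0.8], [0.1, 0.3], [-0.3, -0.1], [-0.5, -0.1], [-0.5, 0.1], [-0.4, 0.1], [2.0, -1.3]]
lidedge [ 557.4 -110.8  186.7]
lidedge0 [ 521.4 -113.   102. ]
pivot [494.  -75.7  92. ]
bow [473.  -74.8 164.5]
bowslot [492.7 -54.7 164.5]
bore [496.5 -33.8  92. ]
hinge [ 676.1 -103.2  102. ]
0.719611390902697 [ 590.7 -133.7  197.7] [-603.9 -479.5   43. ]
0.599611390902697 [ 579.6 -134.4  186.6] [10.4 -3.9 11.1]
0.5 [ 571.5 -134.9  176.4] [ 7.6 -2.9 10.2]
0.4 [ 564.4 -135.4  165.4] [ 6.6 -2.5 11. ]
0.3 [ 558.5 -135.7  153.7] [ 5.6 -2.1 11.7]
0.2 [ 553.7 -136.   141.5] [ 4.5 -1.7 12.2]
0.1 [ 550.2 -136.3  128.9] [ 3.3 -1.2 12.6]
0 [ 548.  -136.4  116. ] [ 2.1 -0.8 12.9]
```

```bash
python3 -m creep '[{"hand":0,"tx":-0.043,"ty":-0.034},{"hand":0,"tx":-0.043,"ty":-0.034},{"hand":0,"tx":-0.043,"ty":-0.034},{"hand":0,"tx":-0.043,"ty":-0.034},{"hand":0,"tx":-0.043,"ty":-0.034}]' && python3 -m creep '[{"hand":0,"tx":-0.043,"ty":-0.034},{"hand":0,"tx":-0.043,"ty":-0.034},{"hand":0,"tx":-0.043,"ty":-0.034},{"hand":0,"tx":-0.043,"ty":-0.034},{"hand":0,"tx":-0.043,"ty":-0.034}]' && python3 -m creep '[{"hand":0,"tx":-0.043,"ty":-0.034},{"hand":0,"tx":-0.043,"ty":-0.034},{"hand":0,"tx":-0.043,"ty":-0.034},{"hand":0,"tx":-0.043,"ty":-0.034},{"hand":0}]'
python3 - <<'E'
from h import *
print(d(W(lid(p[3]+.12,(-130,-85,16)))+[0,0,14]),get_obs()["contact_force"].round(2),get_obs()["tcp_rot"])
E
```

```text
[-603.9 -479.5   43. ] [-0.21  0.1  -0.36] [3.14159041e+00 7.83234529e-06 2.84374969e+00]invalid input at $[0]: expected keys hand, tx, ty, tz, spin
```

```bash
python3 -m creep '[{"hand":0,"tx":-0.043,"ty":-0.034,"tz":0,"spin":0},{"hand":0,"tx":-0.043,"ty":-0.034,"tz":0,"spin":0},{"hand":0,"tx":-0.043,"ty":-0.034,"tz":0,"spin":0},{"hand":0,"tx":-0.043,"ty":-0.034,"tz":0,"spin":0},{"hand":0,"tx":-0.043,"ty":-0.034,"tz":0,"spin":0}]' && python3 -m creep '[{"hand":0,"tx":-0.043,"ty":-0.034,"tz":0,"spin":0},{"hand":0,"tx":-0.043,"ty":-0.034,"tz":0,"spin":0},{"hand":0,"tx":-0.043,"ty":-0.034,"tz":0,"spin":0},{"hand":0,"tx":-0.043,"ty":-0.034,"tz":0,"spin":0},{"hand":0,"tx":-0.043,"ty":-0.034,"tz":0,"spin":0}]' && python3 -m creep '[{"hand":0,"tx":-0.043,"ty":-0.034,"tz":0,"spin":0},{"hand":0,"tx":-0.043,"ty":-0.034,"tz":0,"spin":0},{"hand":0,"tx":-0.043,"ty":-0.034,"tz":0,"spin":0},{"hand":0,"tx":-0.043,"ty":-0.034,"tz":0,"spin":0},{"hand":0,"tx":0,"ty":0,"tz":0,"spin":0}]'
python3 - <<'E'
from h import *
print(d(W(lid(p[3]+.12,(-130,-85,16)))+[0,0,14]),get_obs()["contact_force"].round(2),get_obs()["tcp_rot"])
E
```

```text
time: 1.08
tool_pos: [310.5, 274.9, 241.0]
tcp_rot: [3.141, 0.001, 2.844]
contact_force: [0.0, -0.0, -0.0]
grip_width: 46.5
finger_force: 0.0
time: 1.7
tool_pos: [466.2, 49.0, 240.9]
tcp_rot: [3.141, 0.001, 2.844]
contact_force: [-0.0, 1.0, -0.2]
grip_width: 0.8
finger_force: 0.0
time: 2.33
tool_pos: [590.9, -133.0, 239.4]
tcp_rot: [-3.141, -0.0, 2.84]
contact_force: [0.3, 0.1, 0.6]
grip_width: 0.3
finger_force: 0.0
[-0.  -0.7 41.7] [0.3  0.07 0.62] [-3.14114222e+00 -4.37648086e-04  2.84001420e+00]
```

```bash
python3 -m creep '[{"hand":0,"tx":0,"ty":0,"tz":0.02,"spin":0},{"hand":0,"tx":0,"ty":0,"tz":0.018,"spin":0},{"hand":0,"tx":0.005,"ty":-0.002,"tz":0.006,"spin":0},{"hand":0,"tx":0.005,"ty":-0.002,"tz":0.006,"spin":0},{"hand":0,"tx":0,"ty":0,"tz":0,"spin":0}]' && python3 -m creep '[{"hand":0,"tx":0.004,"ty":-0.0015,"tz":0.005,"spin":0},{"hand":0,"tx":0.004,"ty":-0.0015,"tz":0.005,"spin":0}]' && python3 -m creep '[{"hand":0,"tx":0.0033,"ty":-0.0013,"tz":0.0055,"spin":0},{"hand":0,"tx":0.0033,"ty":-0.0013,"tz":0.0055,"spin":0}]'
```

```text
time: 2.95
tool_pos: [578.7, -130.4, 191.1]
tcp_rot: [3.141, 0.0, 2.844]
contact_force: [-0.5, 0.0, -0.7]
grip_width: 0.3
finger_force: 0.0
time: 3.2
tool_pos: [570.7, -131.2, 180.9]
tcp_rot: [3.141, 0.001, 2.844]
contact_force: [1.6, 0.4, 0.5]
grip_width: 0.4
finger_force: 0.6
time: 3.45
tool_pos: [563.3, -131.7, 169.3]
tcp_rot: [3.141, -0.0, 2.844]
contact_force: [1.3, -0.3, 0.8]
grip_width: 0.3
finger_force: 0.6
```

```bash
python3 -m creep '[{"hand":0,"tx":0.003,"ty":-0.001,"tz":0.006,"spin":0},{"hand":0,"tx":0.003,"ty":-0.001,"tz":0.006,"spin":0},{"hand":0,"tx":0.0025,"ty":-0.001,"tz":0.006,"spin":0},{"hand":0,"tx":0.0025,"ty":-0.001,"tz":0.006,"spin":0}]' && python3 -m creep '[{"hand":0,"tx":0.002,"ty":-0.0007,"tz":0.006,"spin":0},{"hand":0,"tx":0.002,"ty":-0.0007,"tz":0.006,"spin":0}]' && python3 -m creep '[{"hand":0,"tx":0.0015,"ty":-0.0005,"tz":0.005,"spin":0},{"hand":0,"tx":0.001,"ty":0,"tz":0.004,"spin":0}]'&& python3 -m creep '[{"hand":0,"tx":0.0,"ty":0,"tz":0.003,"spin":0},{"hand":0,"tx":0,"ty":0,"tz":0,"spin":0}]'
```

```text
time: 3.95
tool_pos: [551.7, -132.3, 145.3]
tcp_rot: [3.142, -0.0, 2.844]
contact_force: [0.7, 0.6, 0.0]
grip_width: 0.6
finger_force: 0.5
time: 4.2
tool_pos: [547.5, -132.5, 133.3]
tcp_rot: [3.142, -0.0, 2.844]
contact_force: [0.6, 0.5, 1.0]
grip_width: 0.7
finger_force: 0.4
time: 4.45
tool_pos: [544.8, -132.2, 124.3]
tcp_rot: [-3.142, -0.0, 2.844]
contact_force: [-0.2, -1.5, 0.4]
grip_width: 0.5
finger_force: 0.4
time: 4.7
tool_pos: [544.9, -132.1, 121.4]
tcp_rot: [3.141, -0.001, 2.844]
contact_force: [-0.3, -0.8, -0.7]
grip_width: 0.4
finger_force: 0.0
```

```bash
for i in 1; do :; done; python3 -m creep '[{"hand":0,"tx":0.0,"ty":0,"tz":0.002,"spin":0},{"hand":0,"tx":0,"ty":0,"tz":0.001,"spin":0}]'; python3 -m creep '[{"hand":0,"tx":0.0,"ty":0,"tz":0.0015,"spin":0},{"hand":0,"tx":0,"ty":0,"tz":0,"spin":0}]'; python3 - <<'E'
from plant import cams
import cv2
x,y,w,h=220,125,130,97
c=cams.capture("scene")["color"][y:y+h,x:x+w,::-1]
cv2.imwrite("pics/s3.png",cv2.resize(c,(780,582),interpolation=cv2.INTER_CUBIC))
E
```

```text
time: 4.95
tool_pos: [545.0, -132.2, 118.6]
tcp_rot: [3.142, -0.0, 2.844]
contact_force: [-0.0, 0.3, 1.6]
grip_width: 0.5
finger_force: 0.3
time: 5.2
tool_pos: [545.1, -132.2, 117.1]
tcp_rot: [3.141, -0.0, 2.844]
contact_force: [-0.2, 0.0, -0.9]
grip_width: 0.8
finger_force: 0.0
```

View pics/s3.png

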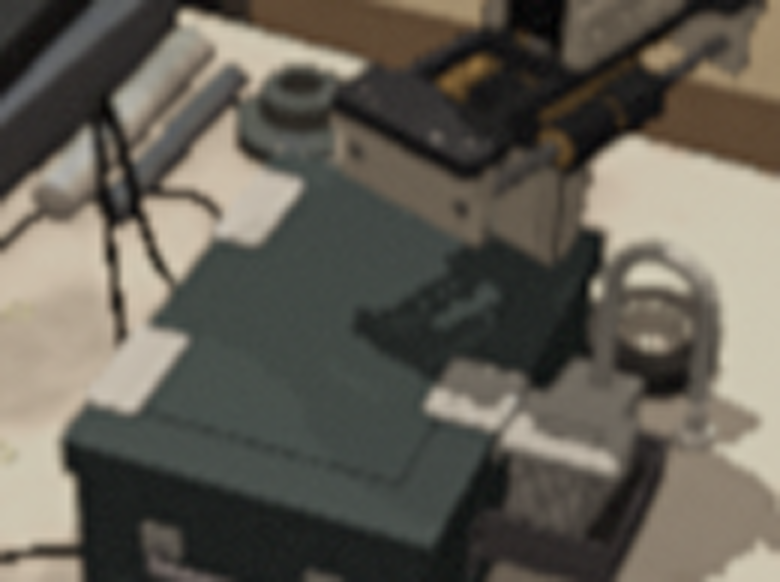

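The lid now looks shut. The shackle still points to the front, with the bow at (655,250). I'll press on gently until the force rises.

```bash
python3 -m creep '[{"hand":0,"tx":0.0,"ty":0,"tz":0.001,"spin":0},{"hand":0,"tx":0,"ty":0,"tz":0,"spin":0}]'; python3 -m creep '[{"hand":0,"tx":0.0,"ty":0,"tz":0.001,"spin":0},{"hand":0,"tx":0,"ty":0,"tz":0,"spin":0}]'; python3 -m creep '[{"hand":0,"tx":0.0,"ty":0,"tz":0.001,"spin":0},{"hand":0,"tx":0,"ty":0,"tz":0,"spin":0}]'
```

```text
time: 5.5
tool_pos: [545.1, -132.2, 116.3]
tcp_rot: [3.142, 0.0, 2.844]
contact_force: [0.2, 0.1, 0.9]
grip_width: 0.4
finger_force: 0.6
time: 5.75
tool_pos: [545.1, -132.3, 115.6]
tcp_rot: [-3.142, 0.0, 2.844]
contact_force: [-2.2, 0.2, 4.5]
grip_width: 0.7
finger_force: 2.4
time: 6.0
tool_pos: [545.0, -132.3, 114.9]
tcp_rot: [-3.142, 0.0, 2.844]
contact_force: [-2.4, -0.2, 8.4]
grip_width: 0.1
finger_force: 4.0
```

```bash
python3 -m creep '[{"hand":0,"tx":0.0,"ty":0,"tz":0.001,"spin":0},{"hand":0,"tx":0,"ty":0,"tz":0,"spin":0},{"hand":0,"tx":0,"ty":0,"tz":0,"spin":0}]';python3 -m creep '[{"hand":0,"tx":0.0,"ty":0,"tz":0.0007,"spin":0},{"hand":0,"tx":0,"ty":0,"tz":0,"spin":0}]'
```

```text
time: 6.38
tool_pos: [545.0, -132.3, 114.4]
tcp_rot: [-3.141, 0.001, 2.844]
contact_force: [-3.9, 0.7, 10.9]
grip_width: 0.4
finger_force: 5.5
time: 6.62
tool_pos: [545.0, -132.3, 113.9]
tcp_rot: [-3.141, 0.001, 2.844]
contact_force: [-5.1, 0.6, 13.9]
grip_width: 0.2
finger_force: 6.6
```

```bash
python3 -m creep '[{"hand":0,"tx":0,"ty":0,"tz":-0.03,"spin":0},{"hand":0,"tx":0,"ty":0,"tz":-0.06,"spin":0},{"hand":1,"tx":0,"ty":0,"tz":-0.04,"spin":-7.3},{"hand":1,"tx":0,"ty":0,"tz":0,"spin":-7.3},{"hand":1,"tx":0,"ty":0,"tz":0,"spin":0}]'
python3 - <<'E'
from h import *
print(W(rot(1.464,21,159.5)),d(W(rot(1.464,21,159.5))))
from plant import cams
import cv2
x,y,w,h=290,170,80,60
c=cams.capture("top")["color"][y:y+h,x:x+w,::-1]
cv2.imwrite("pics/t4.png",cv2.resize(c,(800,600),interpolation=cv2.INTER_CUBIC))
E
```

```text
time: 7.25
tool_pos: [545.1, -132.2, 242.5]
tcp_rot: [3.142, 0.0, 3.098]
contact_force: [-0.0, 0.5, -0.3]
grip_width: 25.7
finger_force: 0.0
[473.04165995 -74.77729222 159.5       ] [74.5 54.2 83. ]
```

View pics/t4.png

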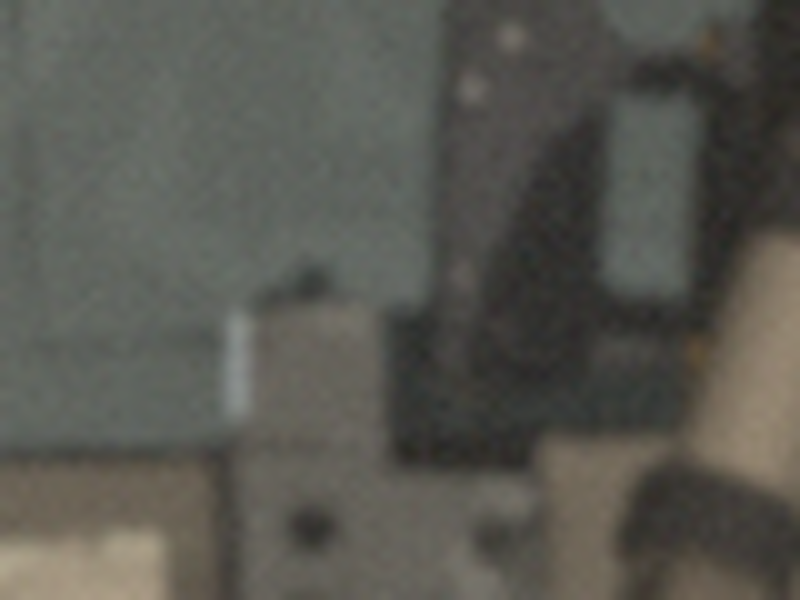

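The lid is shut and the lug lies over the padlock. The bore shows through the slot at (312,525) and the long leg's foot is at about (495,530). Next I grip the bow.

```bash
python3 -m creep '[{"hand":1,"tx":0.037,"ty":0.027,"tz":0,"spin":0},{"hand":1,"tx":0.0375,"ty":0.027,"tz":0,"spin":0},{"hand":1,"tx":0,"ty":0,"tz":0,"spin":0},{"hand":1,"tx":0,"ty":0,"tz":0,"spin":0}]' && python3 -m creep '[{"hand":1,"tx":0,"ty":0,"tz":0.03,"spin":0},{"hand":1,"tx":0,"ty":0,"tz":0.03,"spin":0},{"hand":1,"tx":0,"ty":0,"tz":0.022,"spin":0},{"hand":1,"tx":0,"ty":0,"tz":0,"spin":0}]'
python3 - <<'E'
from h import *
print(d(W(rot(1.464,21,159.5))))
from plant import cams
import cv2
x,y,w,h=290,130,80,60
c=cams.capture("scene")["color"][y:y+h,x:x+w,::-1]
cv2.imwrite("pics/s5.png",cv2.resize(c,(800,600),interpolation=cv2.INTER_CUBIC))
E
```

```text
time: 7.8
tool_pos: [473.5, -75.4, 242.4]
tcp_rot: [-3.141, 0.001, 3.097]
contact_force: [0.2, -0.1, 0.4]
grip_width: 69.6
finger_force: 0.0
time: 8.3
tool_pos: [472.8, -75.5, 158.8]
tcp_rot: [3.141, -0.004, 3.097]
contact_force: [1.0, -0.4, 1.6]
grip_width: 92.0
finger_force: 0.0
[-0.2  0.7 -0.7]
```

View pics/s5.png

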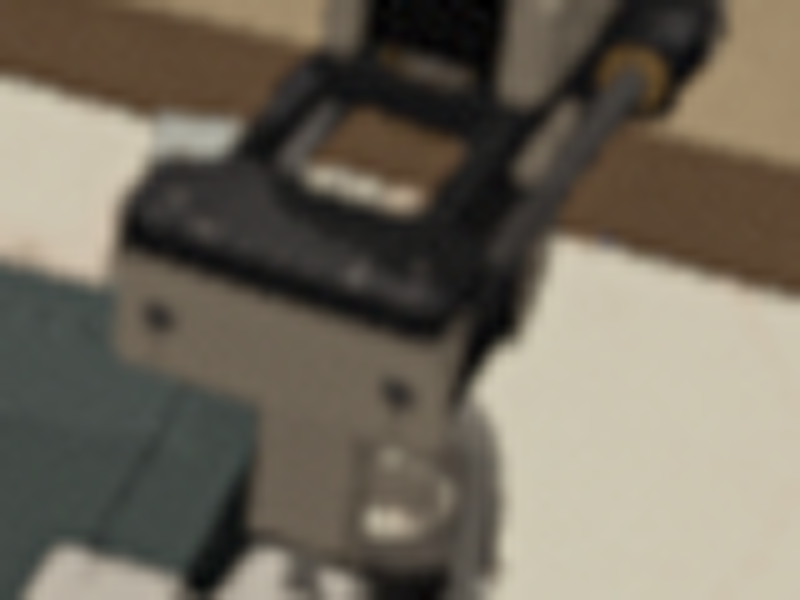

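The finger hides the bow and only the free leg shows, at (475,500), between the fingers as expected. I close on it.

```bash
python3 -m creep '[{"hand":0.35,"tx":0,"ty":0,"tz":0,"spin":0},{"hand":0.3,"tx":0,"ty":0,"tz":0,"spin":0},{"hand":0.25,"tx":0,"ty":0,"tz":0,"spin":0},{"hand":0.25,"tx":0,"ty":0,"tz":0,"spin":0},{"hand":0.2,"tx":0,"ty":0,"tz":0,"spin":0}]' && python3 -m creep '[{"hand":0.15,"tx":0,"ty":0,"tz":0,"spin":0},{"hand":0.1,"tx":0,"ty":0,"tz":0,"spin":0},{"hand":0.05,"tx":0,"ty":0,"tz":0,"spin":0},{"hand":0,"tx":0,"ty":0,"tz":0,"spin":0},{"hand":0,"tx":0,"ty":0,"tz":0,"spin":0}]'
```

```text
time: 8.98
tool_pos: [473.0, -75.0, 160.6]
tcp_rot: [3.142, 0.0, 3.099]
contact_force: [0.6, -0.8, 0.6]
grip_width: 46.3
finger_force: 0.0
time: 9.6
tool_pos: [472.8, -75.0, 160.5]
tcp_rot: [3.141, -0.0, 3.099]
contact_force: [-1.0, 1.6, 0.5]
grip_width: 7.5
finger_force: 29.9
```

```bash
python3 -m creep '[{"hand":0,"tx":-0.0003,"ty":0.0038,"tz":0,"spin":10.5},{"hand":0,"tx":-0.0004,"ty":0.0038,"tz":0,"spin":10.5},{"hand":0,"tx":0,"ty":0,"tz":0,"spin":0}]' && python3 -m creep '[{"hand":0,"tx":-0.0003,"ty":0.0038,"tz":0,"spin":10.5},{"hand":0,"tx":-0.0004,"ty":0.0038,"tz":0,"spin":10.5},{"hand":0,"tx":0,"ty":0,"tz":0,"spin":0}]'
python3 - <<'E'
from h import *
o=get_obs();a=o["tcp_rot"][2]-np.pi/2-p[2];print(a,d(W(rot(a,21,160))),o["moment"].round(2),o["contact_force"].round(1))
E
```

```text
time: 9.98
tool_pos: [474.6, -68.0, 160.5]
tcp_rot: [-3.141, 0.0, 2.734]
contact_force: [-0.8, -2.8, 0.8]
grip_width: 8.0
finger_force: 29.9
time: 10.35
tool_pos: [478.7, -62.0, 160.5]
tcp_rot: [-3.141, 0.0, 2.371]
contact_force: [-2.6, -4.3, -0.1]
grip_width: 7.9
finger_force: 29.9
0.7366837989568459 [0.5 0.9 0.5] [-0.8   0.28 -0.11] [-2.6 -4.3 -0.1]
```

```bash
python3 -m creep '[{"hand":0,"tx":-0.0005,"ty":0.003,"tz":0,"spin":10.5},{"hand":0,"tx":-0.0004,"ty":0.0036,"tz":0,"spin":10.5},{"hand":0,"tx":0,"ty":0,"tz":0,"spin":0}]'; python3 - <<'E'
from h import *
o=get_obs();R=Rn.from_euler("xyz",o["tcp_rot"]).as_matrix();a=o["tcp_rot"][2]-np.pi/2-p[2];print(a,d(W(rot(a,21,160))),R.T@o["moment"].round(2),(R.T@o["contact_force"]).round(1))
E
```

```text
time: 10.72
tool_pos: [484.5, -58.1, 160.5]
tcp_rot: [-3.141, 0.0, 2.006]
contact_force: [-0.7, -3.0, -0.3]
grip_width: 7.7
finger_force: 29.9
0.37217840153501097 [1.1 1.2 0.5] [ 0.39880811 -0.45415106  0.07999313] [-2.5 -1.9  0.3]
```

```bash
python3 -m creep '[{"hand":0,"tx":-0.0009,"ty":0.0034,"tz":0,"spin":10.5},{"hand":0,"tx":-0.0006,"ty":0.0036,"tz":0,"spin":10.5},{"hand":0,"tx":0,"ty":0,"tz":0,"spin":0}]'; cat > f.py <<'E'
from h import *
o=get_obs();R=Rn.from_euler("xyz",o["tcp_rot"]).as_matrix();a=o["tcp_rot"][2]-np.pi/2-p[2];print(round(a,3),d(W(rot(a,21,160))),(R.T@o["moment"]).round(2),(R.T@o["contact_force"]).round(1))
E
python3 f.py
```

```text
time: 11.1
tool_pos: [491.4, -56.6, 160.5]
tcp_rot: [-3.141, -0.001, 1.641]
contact_force: [-1.0, 1.2, 1.7]
grip_width: 8.1
finger_force: 29.9
0.006 [1.7 1.3 0.5] [0.28 0.06 0.05] [ 1.3 -0.9 -1.7]
```

```bash
python3 -m creep '[{"hand":0,"tx":0,"ty":0.0019,"tz":0,"spin":5.2},{"hand":0,"tx":0,"ty":0,"tz":0.004,"spin":0},{"hand":0,"tx":0,"ty":0,"tz":0.004,"spin":0},{"hand":0,"tx":0,"ty":0,"tz":0,"spin":0}]';python3 f.py; python3 -m creep '[{"hand":0,"tx":0,"ty":0,"tz":0.0015,"spin":0},{"hand":0,"tx":0,"ty":0,"tz":0,"spin":0}]';python3 f.py;
```

```text
time: 11.6
tool_pos: [493.3, -56.6, 152.2]
tcp_rot: [-3.141, -0.001, 1.545]
contact_force: [-2.9, 2.8, 3.5]
grip_width: 8.1
finger_force: 29.9
-0.09 [ 1.9  1.2 -7.8] [ 0.55  0.27 -0.01] [ 2.7 -2.9 -3.5]
time: 11.85
tool_pos: [493.3, -56.6, 150.9]
tcp_rot: [-3.141, -0.001, 1.543]
contact_force: [-3.3, 3.1, 4.5]
grip_width: 8.1
finger_force: 29.9
-0.092 [ 1.9  1.2 -9.1] [0.68 0.38 0.05] [ 3.  -3.4 -4.5]
```

```bash
python3 -m creep '[{"hand":0,"tx":0.0005,"ty":-0.0006,"tz":0.0005,"spin":0},{"hand":0,"tx":0,"ty":0,"tz":0,"spin":0}]';python3 f.py; python3 -m creep '[{"hand":0,"tx":0,"ty":0,"tz":0.001,"spin":0},{"hand":0,"tx":0,"ty":0,"tz":0,"spin":0}]';python3 f.py;python3 -m creep '[{"hand":0,"tx":0,"ty":0,"tz":0.001,"spin":0},{"hand":0,"tx":0,"ty":0,"tz":0,"spin":0}]';python3 f.py
```

```text
time: 12.1
tool_pos: [493.3, -56.6, 150.7]
tcp_rot: [3.141, 0.0, 1.542]
contact_force: [-1.3, 1.3, 4.1]
grip_width: 8.0
finger_force: 29.9
-0.092 [ 1.9  1.3 -9.3] [0.37 0.05 0.05] [ 1.3 -1.3 -4.1]
time: 12.35
tool_pos: [493.3, -56.6, 149.6]
tcp_rot: [3.141, 0.0, 1.542]
contact_force: [-2.0, 0.3, 4.1]
grip_width: 7.9
finger_force: 29.9
-0.092 [  1.9   1.3 -10.4] [ 0.27 -0.06  0.09] [ 0.3 -2.  -4.1]
time: 12.6
tool_pos: [493.3, -56.6, 148.6]
tcp_rot: [3.141, 0.0, 1.542]
contact_force: [-0.8, -0.4, 5.5]
grip_width: 7.8
finger_force: 29.9
-0.092 [  1.9   1.3 -11.4] [ 0.05 -0.18  0.09] [-0.4 -0.8 -5.5]
```

```bash
python3 -m creep '[{"hand":0,"tx":0,"ty":0,"tz":0.001,"spin":0},{"hand":0,"tx":0,"ty":0,"tz":0,"spin":0}]';python3 f.py; python3 -m creep '[{"hand":0,"tx":0,"ty":0,"tz":0.001,"spin":0},{"hand":0,"tx":0,"ty":0,"tz":0,"spin":0}]';python3 f.py
```

```text
time: 12.85
tool_pos: [493.3, -56.6, 147.6]
tcp_rot: [3.141, 0.0, 1.542]
contact_force: [0.5, -0.9, 4.1]
grip_width: 8.0
finger_force: 29.9
-0.092 [  1.9   1.3 -12.4] [ 0.02 -0.27  0.02] [-0.9  0.5 -4.1]
time: 13.1
tool_pos: [493.3, -56.5, 146.6]
tcp_rot: [3.141, 0.0, 1.542]
contact_force: [0.3, -1.3, 4.6]
grip_width: 8.0
finger_force: 29.9
-0.092 [  1.9   1.3 -13.4] [-0.13 -0.43 -0.01] [-1.3  0.4 -4.6]
```

It went into the bore: 14 mm down with only the spring's force. I carry on down.

```bash
python3 -m creep '[{"hand":0,"tx":-0.0002,"ty":0,"tz":0.002,"spin":0},{"hand":0,"tx":0,"ty":0,"tz":0.002,"spin":0},{"hand":0,"tx":0,"ty":0,"tz":0,"spin":0}]';python3 f.py; python3 -m creep '[{"hand":0,"tx":0,"ty":0,"tz":0.002,"spin":0},{"hand":0,"tx":0,"ty":0,"tz":0,"spin":0}]';python3 f.py;python3 -m creep '[{"hand":0,"tx":0,"ty":0,"tz":0.001,"spin":0},{"hand":0,"tx":0,"ty":0,"tz":0.001,"spin":0},{"hand":0,"tx":0,"ty":0,"tz":0,"spin":0}]';python3 f.py
```

```text
time: 13.48
tool_pos: [493.2, -56.5, 142.4]
tcp_rot: [3.141, -0.0, 1.542]
contact_force: [1.7, -1.4, 4.2]
grip_width: 7.9
finger_force: 29.9
-0.092 [  1.9   1.4 -17.6] [-0.15 -0.24  0.03] [-1.3  1.7 -4.2]
time: 13.72
tool_pos: [493.2, -56.5, 140.6]
tcp_rot: [3.141, -0.0, 1.542]
contact_force: [1.8, -0.9, 4.8]
grip_width: 8.0
finger_force: 29.9
-0.092 [  1.9   1.4 -19.4] [-0.17 -0.25  0.05] [-0.9  1.8 -4.8]
time: 14.1
tool_pos: [493.2, -56.5, 138.9]
tcp_rot: [3.141, 0.0, 1.542]
contact_force: [0.8, -1.0, 8.1]
grip_width: 8.0
finger_force: 29.9
-0.092 [  1.9   1.4 -21.1] [ 0.02 -0.2   0.05] [-1.   0.8 -8.1]
```

```bash
python3 -m creep '[{"hand":0,"tx":0,"ty":0,"tz":0.002,"spin":0},{"hand":0,"tx":0,"ty":0,"tz":0.002,"spin":0},{"hand":0,"tx":0,"ty":0,"tz":0,"spin":0}]';python3 f.py; python3 -m creep '[{"hand":0,"tx":0,"ty":0,"tz":0.0015,"spin":0},{"hand":0,"tx":0,"ty":0,"tz":0,"spin":0}]';python3 f.py;python3 -m creep '[{"hand":0,"tx":0,"ty":0,"tz":0.001,"spin":0},{"hand":0,"tx":0,"ty":0,"tz":0,"spin":0}]';python3 f.py
```

```text
time: 14.48
tool_pos: [493.2, -56.5, 134.6]
tcp_rot: [3.141, -0.0, 1.542]
contact_force: [2.0, 0.0, 3.8]
grip_width: 8.0
finger_force: 29.9
-0.092 [  1.9   1.4 -25.4] [-0.27 -0.22 -0.  ] [ 0.1  2.  -3.8]
time: 14.72
tool_pos: [493.2, -56.5, 133.1]
tcp_rot: [3.141, -0.0, 1.542]
contact_force: [1.5, -0.8, 4.8]
grip_width: 7.8
finger_force: 29.9
-0.092 [  1.9   1.4 -26.9] [-0.25 -0.18  0.02] [-0.8  1.5 -4.8]
time: 14.98
tool_pos: [493.2, -56.5, 132.1]
tcp_rot: [3.141, -0.0, 1.542]
contact_force: [2.4, -0.8, 5.3]
grip_width: 7.8
finger_force: 29.9
-0.092 [  1.9   1.4 -27.9] [-0.24 -0.2  -0.  ] [-0.8  2.4 -5.3]
```

```bash
python3 -m creep '[{"hand":0,"tx":0,"ty":-0.0003,"tz":0.001,"spin":0},{"hand":0,"tx":0,"ty":0,"tz":0,"spin":0}]';python3 f.py; python3 -m creep '[{"hand":0,"tx":0,"ty":0,"tz":0.001,"spin":0},{"hand":0,"tx":0,"ty":0,"tz":0,"spin":0}]';python3 f.py
```

```text
time: 15.22
tool_pos: [493.1, -56.5, 131.3]
tcp_rot: [3.14, 0.0, 1.542]
contact_force: [2.0, -0.5, 5.7]
grip_width: 7.5
finger_force: 29.9
-0.092 [  1.9   1.5 -28.7] [-0.34 -0.22  0.  ] [-0.5  2.  -5.7]
time: 15.48
tool_pos: [493.1, -56.5, 130.4]
tcp_rot: [3.14, 0.0, 1.542]
contact_force: [1.9, -0.4, 5.9]
grip_width: 8.2
finger_force: 29.9
-0.092 [  1.9   1.5 -29.6] [-0.25 -0.17 -0.01] [-0.4  1.9 -5.9]
```

```bash
python3 -m creep '[{"hand":0,"tx":0,"ty":0,"tz":0.001,"spin":0},{"hand":0,"tx":0,"ty":0,"tz":0,"spin":0}]'; python3 -m creep '[{"hand":0,"tx":0,"ty":0,"tz":0.001,"spin":0},{"hand":0,"tx":0,"ty":0,"tz":0,"spin":0}]'
```

```text
time: 15.72
tool_pos: [493.2, -56.6, 129.6]
tcp_rot: [3.14, 0.0, 1.542]
contact_force: [0.9, -0.2, 9.9]
grip_width: 8.3
finger_force: 29.9
time: 15.98
tool_pos: [493.1, -56.5, 128.8]
tcp_rot: [3.14, 0.0, 1.542]
contact_force: [0.3, -0.3, 11.6]
grip_width: 7.9
finger_force: 29.9
```

The force is rising, so it is at the bottom of the bore. One more small press, then I ease up to test the latch while still holding.

```bash
python3 -m creep '[{"hand":0,"tx":0,"ty":0,"tz":0.001,"spin":0},{"hand":0,"tx":0,"ty":0,"tz":0,"spin":0}]'; python3 -m creep '[{"hand":0,"tx":0,"ty":0,"tz":-0.002,"spin":0},{"hand":0,"tx":0,"ty":0,"tz":0,"spin":0}]';  python3 -m creep '[{"hand":0,"tx":0,"ty":0,"tz":-0.002,"spin":0},{"hand":0,"tx":0,"ty":0,"tz":0,"spin":0}]'; python3 -m creep '[{"hand":0,"tx":0,"ty":0,"tz":-0.001,"spin":0},{"hand":0,"tx":0,"ty":0,"tz":0,"spin":0}]'
```

```text
time: 16.23
tool_pos: [493.2, -56.6, 128.0]
tcp_rot: [3.14, 0.0, 1.542]
contact_force: [-0.2, 0.4, 12.6]
grip_width: 7.8
finger_force: 29.9
time: 16.48
tool_pos: [493.1, -56.6, 129.8]
tcp_rot: [3.14, 0.0, 1.542]
contact_force: [0.6, -0.1, 9.0]
grip_width: 8.3
finger_force: 29.9
time: 16.73
tool_pos: [493.1, -56.5, 131.4]
tcp_rot: [3.14, 0.0, 1.542]
contact_force: [2.2, -0.9, 5.6]
grip_width: 7.6
finger_force: 29.9
time: 16.98
tool_pos: [493.1, -56.6, 132.4]
tcp_rot: [3.14, 0.0, 1.542]
contact_force: [2.4, -1.3, 6.0]
grip_width: 8.0
finger_force: 29.9
```

```bash
python3 -m creep '[{"hand":0,"tx":0,"ty":0,"tz":-0.001,"spin":0},{"hand":0,"tx":0,"ty":0,"tz":0,"spin":0}]';  python3 -m creep '[{"hand":0,"tx":0,"ty":0,"tz":-0.0006,"spin":0},{"hand":0,"tx":0,"ty":0,"tz":0,"spin":0}]'
```

```text
time: 17.23
tool_pos: [493.1, -56.5, 133.0]
tcp_rot: [3.141, -0.0, 1.542]
contact_force: [5.2, -0.9, 2.7]
grip_width: 7.9
finger_force: 29.9
time: 17.48
tool_pos: [493.0, -56.5, 133.3]
tcp_rot: [3.141, -0.0, 1.542]
contact_force: [5.4, -1.0, -0.3]
grip_width: 7.7
finger_force: 30.0
```

The force falls to zero at the latched height, so the pawl holds it. I let go and lift clear.

```bash
python3 -m creep '[{"hand":0.3,"tx":0,"ty":0,"tz":0,"spin":0},{"hand":0.5,"tx":0,"ty":0,"tz":0,"spin":0},{"hand":0.5,"tx":0,"ty":0,"tz":0,"spin":0},{"hand":0.5,"tx":0,"ty":0,"tz":0,"spin":0}]' && python3 -m creep '[{"hand":0.5,"tx":0,"ty":0,"tz":-0.03,"spin":0},{"hand":0.5,"tx":0,"ty":0,"tz":-0.06,"spin":0},{"hand":0.5,"tx":0,"ty":0,"tz":-0.06,"spin":0},{"hand":0.5,"tx":0,"ty":0,"tz":-0.03,"spin":0},{"hand":0.5,"tx":0,"ty":0,"tz":0,"spin":0}]'
python3 - <<'E'
from plant import cams
import cv2
x,y,w,h=220,125,130,97
c=cams.capture("scene")["color"][y:y+h,x:x+w,::-1]
cv2.imwrite("pics/s6.png",cv2.resize(c,(780,582),interpolation=cv2.INTER_CUBIC))
E
```

```text
time: 17.98
tool_pos: [492.3, -56.4, 133.5]
tcp_rot: [-3.141, -0.0, 1.542]
contact_force: [0.3, -0.2, 0.3]
grip_width: 43.1
finger_force: 0.0
time: 18.6
tool_pos: [493.4, -56.7, 316.0]
tcp_rot: [3.137, 0.001, 1.542]
contact_force: [-0.2, 0.3, -0.6]
grip_width: 46.1
finger_force: 0.0
```

View pics/s6.png

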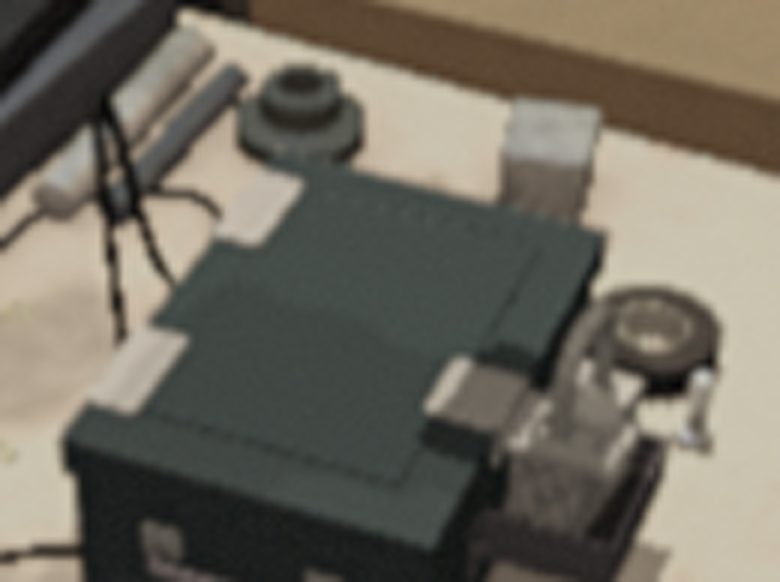

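The lid is shut. The shackle is down through the lug, with the bow at (585,320) and the leg entering at (565,430). The tape and the bolt are where they were, so I hand in.

```bash
python3 -c "from plant import close_job;print(close_job())"
```

```text
the job is handed in; nothing more can be done
None
```

The job is handed in: the lid is shut, and the shackle went through the lug into the padlock and stayed down when I let go, with lid force peaking near 14 N and shackle force near 13 N, in about 19 s.

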